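Wedge a heat sink clear of its rails and hold it

ROBOT

A 6-joint arm with a two-finger parallel gripper is mounted at the origin on the work surface. World frame = base frame: x ahead of the robot, y to its left, z up, the work surface at z = 0. Lengths are in m, angles in rad, forces in N, time in s.
With the tool pointing down it reaches from about 0.25 to 0.775 m from the base axis. Payload 4 kg.
Tool frame: the origin (TCP) lies midway between the tips of the shut fingers; the grasp point (between the pads) lies 19 mm behind it; z points along the fingers, y is the direction in which the jaws open and shut (so a half turn about z gives the same grasp; the last joint's range is limited). The gripper opens to 94 mm and grips with 3 to 60 N. Pads are 16 mm wide; open, the fingers measure 119 mm over their backs; the gripper's body (75 mm by 177 mm) begins 78 mm behind the grasp point.
Start: joints at [-1.32, 0.087, 1.371, -0, 1.684, -0.103], TCP at [0.191, -0.516, 0.206] pointing down, gripper open.
Joint ranges: [-3.1, 3.1], [-0.76, 2.03], [0.27, 2.55], [-1.08, 4.22], [0.17, 2.65], [-2.57, 2.57]. Speed limits (rad/s): [2.79, 2.79, 3.14, 3.14, 3.14, 3.14].

INTERFACE

Orientations are given as [roll, pitch, yaw] about the fixed x, y, z axes, in that order (R = Rz(yaw) Ry(pitch) Rx(roll)).
In Python, from bench import robot, cams gives the robot as it stands.
- The arm moves only by the tool step_arm, never from a script. Its argument "plan" is a list that holds one entry, the list of rows, each a list of 5 numbers: the shift along the world's x, y, z in mm, then the turn about the world's z in rad, then the opening in per cent of the stroke, from 0 (shut) to 100 (fully open). In form: [[[tx, ty, tz, turn, fingers], ...]]. A call has 1 to 8 rows; each row is the pose to reach, as a shift and turn from the pose commanded when the call began; what a row does not reach only later rows make up. A row lasts 1/12 s, in which the tool goes at most 41.7 mm and 7.16 degrees, less where a joint would pass 70% of its speed; a pose out of reach is approached as far as the arm can. A call with a gripper value outside its range is refused whole. The fingers move at their own pace and stop on an object; the grip force is fixed at half the most. Time passes only in rows, so rows that repeat a pose let the fingers close. It gives the time, the measured TCP pose, the force and the opening at its end, in the units of the state.
- robot.get_obs(): the state, without advancing time (a new reading comes with each control period).
- cams.snapshot(name): name is "side" or "top" or "wrist"; returns a dict with "frame" (480x640x3 uint8, red, green, blue), "camera_matrix" (3x3 intrinsics, pixels), "origin" and "attitude" of the camera in the world; the wrist camera has in their place "T_tool_cam" (4x4, takes a point from camera to tool coordinates, whose origin is the TCP and whose axes are the flange's). Camera axes: x right, y down, z forward; pixel columns grow to the right and rows downward; lengths in m; the calibration is good to about 2 mm. A picture is of the moment at which its call begins: read the wrist's pose just before it. There is no depth.
- robot.close_job(): hands the job in, once; it reports no verdict.
The state is a dict: "time": time; "joint_positions": joint angles; "qvel": joint speeds; "joint_torque": joint torques, N m; "tool_pos": TCP position; "ee_rot": TCP orientation; "wrist_force": force on the tool from outside, world axes, zero at the start; "wrist_torque": the same for the moment, N m; "width": finger opening in m.
Only numpy, scipy, OpenCV 4.12 (cv2) and the standard library are available. Lean on these libraries where they do the work, as an engineer would, in place of code of your own. Each camera call takes 0.05 s, during which the arm holds its last target. There are 200 camera calls.

TASK

The finned heat sink must be held clear of its rails so that a gap pad can be slipped in. Take the tapered wooden wedge (not the flat-topped block that looks like it) by its grip and push it, flat on the table and thin end first, into the channel under the heat sink until the wedge alone lifts the heat sink just off its rails, about 4 mm and never as much as 10 mm. Finish there, still gripping the wedge and holding it in place with the heat sink resting on it; leave the block, spool, tin, meter and hand tools where they lie.

Things in the scene. Friction and masses are not known exactly. Their poses are not given: they have to be found in the camera images.
- wedge_grip (a point): Centre of the wooden wedge's grip, an upright block 45 mm long (x), 28 wide (y), 50 high (z), 25 mm above its flat underside. From its +x face the nose, 28 mm wide, runs 120 mm in +x; its top slopes straight down from 34 mm high at the grip to 4 mm at the thin end. Loose, about 0.14 kg, lies flat to the left or right; the look-alike block lies on the other side.
- wedge_tip (a point): Point on the wedge's underside, in the middle of its thin end, 142.5 mm in the wedge's +x from the grip's centre. Axes as wedge_grip: x along the nose to the thin end, z up. The nose rises 1 mm per 4 mm of length.
- channel_mouth (a point): Fixed point on the table under the middle of the heat sink's front edge, which faces the robot. x runs into the channel, z up. Two fixed steel rails, 14 mm high, 120 long, 45 wide, lie along x with a 60 mm wide open channel between them (y -30 to +30 mm), floored by the table, open at both ends; they start 10 mm before this point.
- heatsink (a joint): Lift of the aluminium heat sink above its rails in m: 0 resting on them, 0.014 stopped by the heads (42 mm above the table) of the four shoulder screws it slides up and down on. It sinks back by its weight, 0.4 to 0.65 kg. Seated, its flat underside is 14 mm above the table, so the wedge first touches its front edge with the thin end 40 mm past that edge.
- sink_underside (a point): The finned heat sink; this point is the centre of its underside, axes as channel_mouth, which lies 50 mm in -x from it (14 mm below when seated). Base plate 100 mm along x, 146 wide, 8 thick; fins up to 52 mm above the table.
- wedge: The wedge itself; origin on its underside below the centre of the grip, axes as wedge_grip.
- block: Wooden block, a look-alike to be left alone: the same grip, but its 120 mm nose is flat-topped, 34 mm high all along. Origin on its underside below the centre of the grip, x along the nose.
- spool: Metal solder spool standing upright, 54 mm across and 40 mm high, origin under its centre. Leave alone.
- tin: Round steel tin, 72 mm across and 34 mm high, origin under its centre. Leave alone.
- driver: Screwdriver lying on the table to the left, leave alone.
- spanner: Spanner lying on the table to the left, leave alone.
- meter: Black hand-held multimeter lying on the table to the right, 160 x 80 x 34 mm, leave alone.

How it is judged:
By the outcome, as a careful person would: the job done as asked, in the order asked, and still so for the second after the job is handed in, while the arm keeps its last pose, push and grip.
It also fails if it takes over 43 s, if anything falls off the work surface, if the arm or the gripper's body presses on something with over 40 N, if the wrist force passes 120 N, or if a joint passes its speed limit or range.

## Working session

There is one attempt and no reset: what is moved stays moved. The work goes in short steps, Python scripts to look and compute and a tool call to move; the robot and the scene stay as the last step left them, time stands still between calls to the robot, and variables do not carry over. Pictures are saved under pics/ and viewed, about 8 in all and at most 12, crops included, and the job is handed in when it is done.

Besides the shell and the picture viewer there is one more tool, called after "Call:" as name(argument=value, ...), one argument or row to a line, values as JSON. step_arm: Moves the arm, as the interface text tells. Its arguments: {"type":"object","properties":{"plan":{"type":"array"}},"required":["plan"]}

```bash
mkdir -p pics; cat > h.py <<'E'
import numpy as np, cv2
from bench import robot, cams
from scipy.spatial.transform import Rotation as R
def snap(n,f):
    o=robot.get_obs(); s=cams.snapshot(n); cv2.imwrite('pics/'+f+'.png',s['frame'][:,:,::-1])
    if n=='wrist':
        T=np.eye(4);T[:3,:3]=R.from_euler('xyz',o['ee_rot']).as_matrix();T[:3,3]=o['tool_pos'];C=T@np.array(s['T_tool_cam'])
    else:
        C=np.eye(4);a=np.array(s['attitude']);C[:3,:3]=a if a.shape==(3,3) else R.from_euler('xyz',a).as_matrix();C[:3,3]=s['origin']
    np.savez('pics/'+f,K=s['camera_matrix'],C=C); return s
def ray(f,u,v,z):
    d=np.load(f'pics/{f}.npz');C=d['C'];r=C[:3,:3]@np.linalg.solve(d['K'],[u,v,1.]);o=C[:3,3];return (o+r*(z-o[2])/r[2])
def proj(f,p):
    d=np.load(f'pics/{f}.npz');C=d['C'];q=d['K']@(C[:3,:3].T@(np.array(p)-C[:3,3]));return q[:2]/q[2]
E
python3 - <<'E'
from h import *
for n in('top','side'):
    s=snap(n,n+'0'); print(n,s['origin'],s['attitude'],s['camera_matrix'])
print(robot.get_obs())
E
```

```text
top [0.45925483 0.0017635  1.27491749] [-3.08146913 -0.01110279 -1.59172511] [[491.26516092   0.         318.50776149]
 [  0.         491.26516092 233.35138897]
 [  0.           0.           1.        ]]
side [0.45416859 1.07083124 0.95300949] [-2.28273137e+00  1.74920596e-04 -3.06130794e+00] [[611.8359018    0.         315.03007792]
 [  0.         611.8359018  241.86712673]
 [  0.           0.           1.        ]]
{'time': 0.1, 'joint_positions': array([-1.32009583e+00,  8.78807809e-02,  1.37205788e+00, -6.22194863e-06,
        1.68361609e+00, -1.03094577e-01]), 'qvel': array([ 0.00053256, -0.00028695, -0.00382126,  0.00021096, -0.00055372,
        0.00033798]), 'joint_torque': array([ 2.18010660e-03, -3.41252303e+01, -3.03302300e+01,  7.20419968e-02,
        3.04392341e-02, -9.91741967e-05]), 'tool_pos': array([ 0.19042856, -0.51546423,  0.20444436]), 'ee_rot': array([-3.13964034e+00, -1.95772352e-04,  3.53794192e-01]), 'wrist_force': array([ 0.47346174,  0.64712742, -0.18249692]), 'wrist_torque': array([-0.00639285,  0.0051723 , -0.03373827]), 'width': 0.0941817905678559}
```

View pics/top0.png

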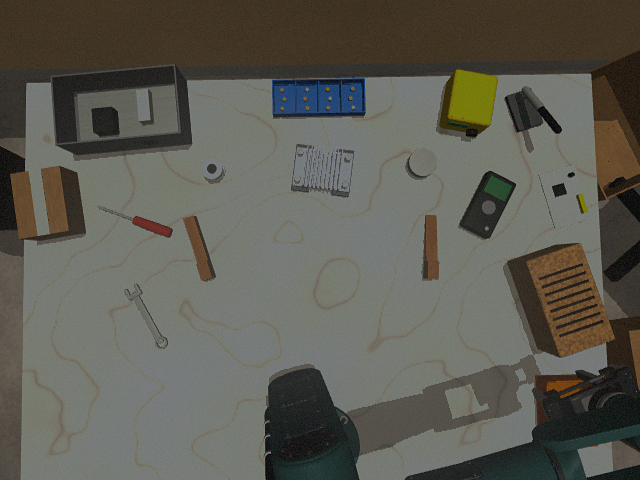

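View pics/side0.png

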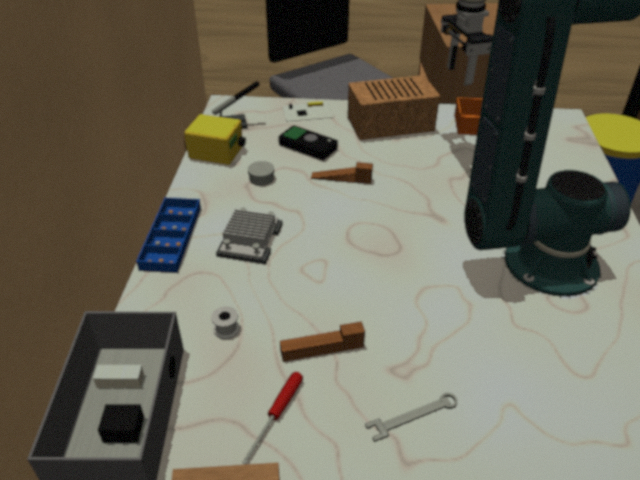

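The right-hand one (side ~(342,173), top ~(431,247)) looks tapered, while the left one (side (322,343)) is flat-topped. The heat sink is at top (322,170). I'll enlarge these next.

```bash
python3 - <<'E'
import cv2,numpy as np
t=cv2.imread('pics/top0.png');s=cv2.imread('pics/side0.png')
r=lambda i,x,y,w,h,k:cv2.convertScaleAbs(cv2.resize(i[y:y+h,x:x+w],None,fx=k,fy=k,interpolation=cv2.INTER_CUBIC),alpha=1.6)
a=r(t,280,135,80,70,5)   # sink
b=r(t,400,205,60,90,5)   # wedge
c=r(s,300,155,80,35,5)
o=np.zeros((600,720,3),np.uint8);o[:350,:400]=a;o[:450,410:710]=b;o[370:545,:400]=c
cv2.imwrite('pics/c1.png',o)
E
```

```text
(no output)
```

View pics/c1.png

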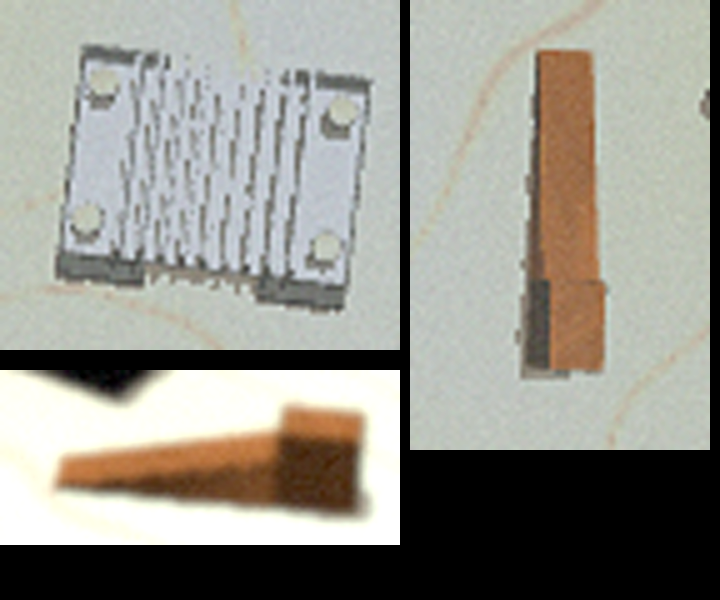

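```bash
python3 - <<'E'
from h import *
def pt(x,y,ox,oy,z): return ray('top0',ox+x/5-.4,oy+y/5-.4,z)
g=np.array([pt(x-410,y,400,205,.05) for x,y in[(550,281),(605,281),(603,372),(548,370)]])
t=np.array([pt(x-410,y,400,205,.004) for x,y in[(537,51),(591,52)]])
G=g.mean(0);Tp=t.mean(0);d=Tp-G;print('grip',G,'tip',Tp,np.hypot(*d[:2]),'yaw',np.arctan2(d[1],d[0]))
print(g)
s=np.array([pt(x,y,280,135,.045) for x,y in[(104,82),(343,110),(323,247),(86,218)]])
print('screws',s.mean(0)); f=(s[0]+s[1]-s[2]-s[3]);print('yaw',np.arctan2(f[1],f[0])); l=s[0]+s[3]-s[1]-s[2];print(np.arctan2(-l[0],l[1]))
p=np.array([pt(x,y,280,135,.022) for x,y in[(80,57),(370,86),(347,286),(57,258)]])
print('plate',p,p.mean(0)); f=(p[0]+p[1]-p[2]-p[3]);print('yaw',np.arctan2(f[1],f[0]),np.hypot(*f[:2])/2); l=p[0]+p[3]-p[1]-p[2];print(np.arctan2(-l[0],l[1]),np.hypot(*l[:2])/2)
for n,q in(('block',[(193,217),(207,279)]),):
  for u in q: print(n,ray('top0',*u,.04))
print('spool',ray('top0',213,171,.04),'tin',ray('top0',422,163,.034),'meter',ray('top0',488,205,.034))
E
```

```text
grip [ 0.43591484 -0.29665771  0.05      ] tip [ 0.57767813 -0.30632058  0.004     ] 0.14209223768710108 yaw -0.06805676559320156
[[ 0.45856135 -0.28417782  0.05      ]
 [ 0.45798653 -0.31170227  0.05      ]
 [ 0.4127674  -0.30908955  0.05      ]
 [ 0.41434407 -0.28166118  0.05      ]]
screws [ 0.69977597 -0.02679583  0.045     ]
yaw -0.15835037509216077
-0.13912019927264146
plate [[ 0.76142303  0.04067601  0.022     ]
 [ 0.74352063 -0.10877086  0.022     ]
 [ 0.63974273 -0.0943167   0.022     ]
 [ 0.65710038  0.05437858  0.022     ]] [ 0.7004467  -0.02700824  0.022     ]
yaw -0.13448677532809425 0.10499838202078789
-0.11771908515747648 0.15010997015367694
block [0.58090321 0.30141214 0.04      ]
block [0.42471763 0.26741582 0.04      ]
spool [0.69681451 0.25027054 0.04      ] tin [ 0.70858553 -0.28212119  0.034     ] meter [ 0.59729083 -0.44712017  0.034     ]
```

Call:
step_arm(
  plan=[
    [[31,28,0,-0.1,100],[62,55,0,-0.2,100],[93,82,-10,-0.3,100],[124,110,-20,-0.42,100],[155,137,-30,-0.42,100],[186,165,-40,-0.42,100],[217,192,-55,-0.42,100],[246,219,-65,-0.42,100]],
  ],
)

```text
time: 0.77
tool_pos: [0.4317, -0.3004, 0.1413]
ee_rot: [-3.141, 0.001, -0.066]
wrist_force: [0.3, -1.1, -0.0]
width: 0.0938
```

Call:
step_arm(
  plan=[
    [[0,0,0,0,100],[0,0,0,0,100]],
  ],
)

```text
time: 0.93
tool_pos: [0.4314, -0.2999, 0.1409]
ee_rot: [-3.14, 0.003, -0.062]
wrist_force: [-1.0, -0.7, 0.2]
width: 0.0942
```

```bash
python3 - <<'E'
from h import *
snap('wrist','w1'); o=robot.get_obs(); print(o['tool_pos'],o['ee_rot'],o['time'])
print(proj('w1',[.436,-.2967,.05]),proj('w1',o['tool_pos']))
E
```

```text
[ 0.43083326 -0.30148792  0.14184892] [-3.14126694e+00  1.75217447e-03 -6.41664799e-02] 0.9833
[318.97340569 238.14898713] [327.90697967 305.22811608]
```

View pics/w1.png

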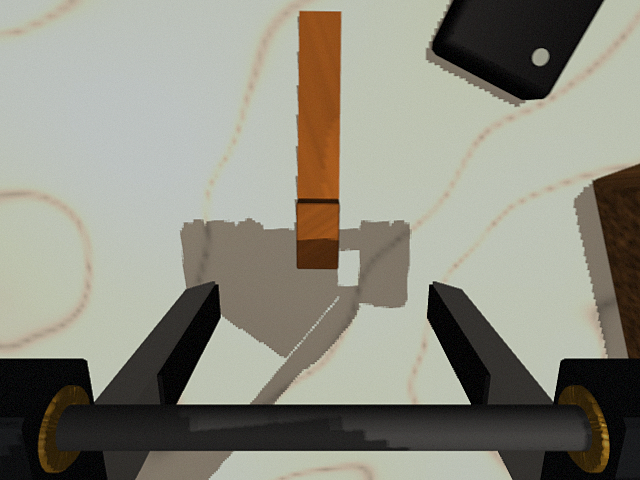

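The wrist view shows the wedge grip top at rows 201–238 and columns 297–339, with the nose running up to (320,11).

```bash
python3 - <<'E'
from h import *
for u,v,z in[(297,201,.05),(339,201,.05),(338,238,.05),(297,239,.05),(297,269,0),(338,269,0),(299,11,.004),(341,12,.004)]: print(u,v,ray('w1',u,v,z))
d=np.load('pics/w1.npz');print(d['C'])
E
```

```text
297 201 [ 0.46135212 -0.2843486   0.05      ]
339 201 [ 0.45972529 -0.3109693   0.05      ]
338 238 [ 0.43534796 -0.30906501  0.05      ]
297 239 [ 0.43629441 -0.28237758  0.05      ]
297 269 [ 0.39743905 -0.27626728  0.        ]
338 269 [ 0.39548055 -0.30851543  0.        ]
299 11 [ 0.57953545 -0.29216119  0.004     ]
341 12 [ 0.57722105 -0.31983723  0.004     ]
[[-0.06143583 -0.95861846 -0.27798612  0.51341793]
 [-0.99810856  0.05838482  0.01924867 -0.30490665]
 [-0.00222197  0.27864288 -0.96039221  0.31952753]
 [ 0.          0.          0.          1.        ]]
```

Call:
step_arm(
  plan=[
    [[6,4,-30,-0.005,100],[6,4,-65,-0.005,100],[6,4,-100,-0.005,100],[6,4,-120,-0.005,100],[6,4,-131,-0.005,100],[6,4,-131,-0.005,100],[6,4,-131,-0.005,100]],
  ],
)

```text
time: 1.57
tool_pos: [0.4367, -0.2995, 0.0123]
ee_rot: [3.141, -0.001, -0.073]
wrist_force: [0.6, 0.2, 0.6]
width: 0.0941
```

Call:
step_arm(
  plan=[
    [[0,0,0,0,20],[0,0,0,0,20],[0,0,0,0,20],[0,0,0,0,20],[0,0,0,0,20],[0,0,0,0,20],[0,0,0,0,20],[0,0,0,0,20]],
  ],
)

```text
time: 2.23
tool_pos: [0.4369, -0.2981, 0.0116]
ee_rot: [3.142, 0.0, -0.071]
wrist_force: [0.2, -1.0, -0.1]
width: 0.0439
```

Call:
step_arm(
  plan=[
    [[0,0,0,0,0],[0,0,0,0,0],[0,0,0,0,0],[0,0,0,0,0],[0,0,0,0,0],[0,0,0,0,0]],
  ],
)

```text
time: 2.73
tool_pos: [0.4368, -0.2979, 0.0115]
ee_rot: [-3.141, 0.0, -0.071]
wrist_force: [-0.5, 0.8, 0.9]
width: 0.0278
```

Call:
step_arm(
  plan=[
    [[0,10,0,0,0],[0,30,0,0,0],[0,60,0,0,0],[0,90,0,0,0],[0,120,0,0,0],[0,150,0,0,0],[0,180,0,-0.03,0],[0,200,0,-0.067,0]],
  ],
)

```text
time: 3.4
tool_pos: [0.4363, -0.0957, 0.0115]
ee_rot: [-3.142, -0.0, -0.139]
wrist_force: [0.0, -0.5, -0.2]
width: 0.0278
```

Call:
step_arm(
  plan=[
    [[0,25,0,0,0],[0,50,0,0,0],[0,75,0,0,0],[0,90,0,0,0],[10,100,0,0,0],[20,101,0,0,0],[20,101,0,0,0],[20,101,0,0,0]],
  ],
)

```text
time: 4.07
tool_pos: [0.4572, 0.0026, 0.0115]
ee_rot: [3.141, -0.0, -0.138]
wrist_force: [0.2, -0.4, -0.8]
width: 0.028
```

```bash
python3 - <<'E'
from h import *
snap('wrist','w2');snap('top','t2'); o=robot.get_obs(); print(o['tool_pos'],o['ee_rot'],o['time'],o['width'])
t=cv2.imread('pics/t2.png');c=cv2.resize(t[135:285,270:370],None,fx=4,fy=4,interpolation=cv2.INTER_CUBIC)
w=cv2.imread('pics/w2.png')
cv2.imwrite('pics/c2.png',cv2.convertScaleAbs(w,alpha=1.3));cv2.imwrite('pics/c3.png',cv2.convertScaleAbs(c,alpha=1.6))
E
```

```text
[0.45682482 0.00233562 0.01143246] [ 3.14148050e+00  2.22281554e-04 -1.39077489e-01] 4.1667 0.028298113086383404
```

View pics/c2.png

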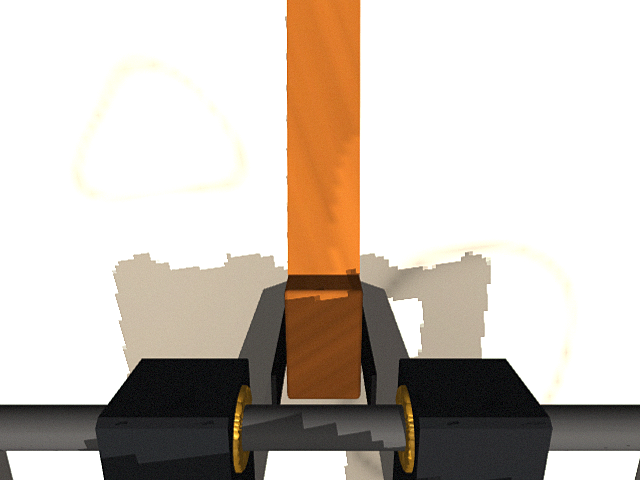

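View pics/c3.png

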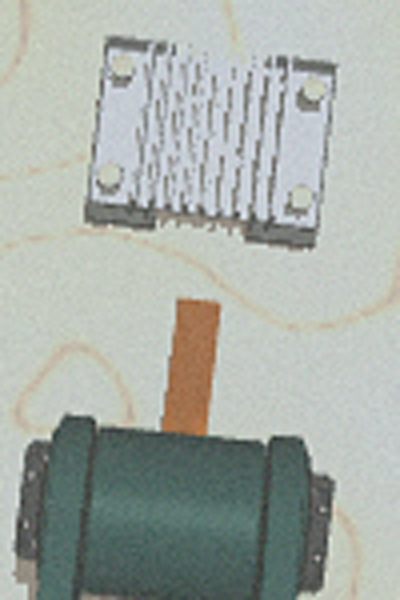

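The wedge is squarely held. In the top crop its tip is at (177,300)–(219,305), and the inner rail fronts are at about (157,228) and (245,241).

```bash
python3 - <<'E'
from h import *
def pt(x,y,z): return ray('t2',270+x/4-.4,135+y/4-.4,z)
t=(pt(177,300,.004)+pt(219,305,.004))/2;print('tip',t)
l,r=pt(157,226,.014),pt(245,238,.014);print('rail inner',l,r,(l+r)/2)
a,b=pt(87,219,.014),pt(315,246,.014);print('rail outer',a,b,(a+b)/2,np.hypot(*(a-b)[:2]))
s=np.array([pt(x,y,.045) for x,y in[(122,67),(312,91),(301,200),(110,174)]]);print('screws',s.mean(0))
f=(s[0]+s[1]-s[2]-s[3]);l=s[0]+s[3]-s[1]-s[2];print('yaw',np.arctan2(f[1],f[0]),np.arctan2(-l[0],l[1]))
for u,v in((290,275),(359,275)):print(ray('w2',u,v,.034))
p=np.array([.4570,.0025]);y=-.138;c=np.array([np.cos(y),np.sin(y)]);print('tip by fk',p+.1425*c)
E
```

```text
tip [ 0.59562788 -0.01674584  0.004     ]
rail inner [0.64472151 0.00884348 0.014     ] [ 0.63581765 -0.04784473  0.014     ] [ 0.64026958 -0.01950062  0.014     ]
rail outer [0.65014642 0.05395492 0.014     ] [ 0.62973819 -0.09297295  0.014     ] [ 0.6399423  -0.01950901  0.014     ] 0.14833845051058286
screws [ 0.69875256 -0.02680139  0.045     ]
yaw -0.12646536207588555 -0.15053849618862666
[0.481082   0.01290895 0.034     ]
[ 0.47741883 -0.01350847  0.034     ]
tip by fk [ 0.59814527 -0.01710264]
```

Call:
step_arm(
  plan=[
    [[15,0,0,0,0],[35,-2,0,0,0],[55,-5,0,0,0],[70,-7,0,0,0],[80,-8,0,0,0],[84,-8.5,0,0,0],[84,-8.5,0,0,0]],
  ],
)

```text
time: 4.75
tool_pos: [0.5412, -0.0063, 0.0114]
ee_rot: [3.141, 0.0, -0.139]
wrist_force: [0.7, -0.8, -0.4]
width: 0.028
```

Call:
step_arm(
  plan=[
    [[2,-0.3,0,0,0],[2,-0.3,0,0,0]],
  ],
)

```text
time: 4.92
tool_pos: [0.5422, -0.0061, 0.0114]
ee_rot: [3.141, 0.001, -0.138]
wrist_force: [-0.5, -0.9, -1.1]
width: 0.028
```

Call:
step_arm(
  plan=[
    [[2,-0.3,0,0,0],[2,-0.3,0,0,0]],
  ],
)

```text
time: 5.08
tool_pos: [0.5448, -0.0062, 0.0115]
ee_rot: [-3.142, -0.0, -0.138]
wrist_force: [-0.1, 0.1, -1.3]
width: 0.028
```

Call:
step_arm(
  plan=[
    [[2,-0.3,0,0,0],[2,-0.3,0,0,0]],
  ],
)

```text
time: 5.25
tool_pos: [0.5471, -0.0065, 0.0115]
ee_rot: [3.142, -0.001, -0.138]
wrist_force: [0.2, 0.3, -1.6]
width: 0.0278
```

Call:
step_arm(
  plan=[
    [[2,-0.3,0,0,0],[2,-0.3,0,0,0]],
  ],
)

```text
time: 5.42
tool_pos: [0.5489, -0.0068, 0.0114]
ee_rot: [-3.142, 0.0, -0.138]
wrist_force: [0.7, -0.1, -1.9]
width: 0.028
```

Call:
step_arm(
  plan=[
    [[2,-0.3,0,0,0],[2,-0.3,0,0,0]],
  ],
)

```text
time: 5.58
tool_pos: [0.5503, -0.007, 0.0114]
ee_rot: [3.142, 0.002, -0.138]
wrist_force: [-1.6, 0.5, -0.4]
width: 0.028
```

Call:
step_arm(
  plan=[
    [[2,-0.3,0,0,0],[4,-0.6,0,0,0],[4,-0.6,0,0,0]],
  ],
)

```text
time: 5.83
tool_pos: [0.551, -0.0071, 0.0113]
ee_rot: [3.141, 0.009, -0.138]
wrist_force: [-12.6, 1.0, 6.4]
width: 0.0279
```

Call:
step_arm(
  plan=[
    [[2,-0.3,0,0,0],[4,-0.6,0,0,0],[4,-0.6,0,0,0]],
  ],
)

```text
time: 6.08
tool_pos: [0.554, -0.0075, 0.0112]
ee_rot: [3.141, 0.012, -0.138]
wrist_force: [-13.2, 1.1, 7.9]
width: 0.0278
```

```bash
python3 - <<'E'
from h import *
F=[]
for i in range(6): snap('side','s%d'%i); F.append(robot.get_obs()['wrist_force'])
print(np.mean(F,0),robot.get_obs()['tool_pos'])
a=cv2.imread('pics/side0.png');b=np.mean([cv2.imread('pics/s%d.png'%i).astype(float) for i in range(6)],0).astype(np.uint8)
r=lambda i:cv2.resize(i[195:275,205:305],None,fx=7,fy=7,interpolation=cv2.INTER_CUBIC)[:,:]
o=np.vstack([r(a)[:300+260],]);
o=np.hstack([cv2.resize(a[195:270,210:305],(399,315),interpolation=cv2.INTER_CUBIC),cv2.resize(b[195:270,210:305],(399,315),interpolation=cv2.INTER_CUBIC)])
cv2.imwrite('pics/c4.png',cv2.convertScaleAbs(o,alpha=1.2))
# vertical shift of the sink, pixels per mm
p=np.array([.700,-.027,.03]);print('dv/mm',proj('side0',p+[0,0,.001])-proj('side0',p))
# template match of fin top patch
t=a[208:240,232:268].astype(np.float32); 
m=cv2.matchTemplate(b[200:250,224:276].astype(np.float32),t,cv2.TM_CCOEFF_NORMED);print(m.max(),np.unravel_index(m.argmax(),m.shape),'zero=(8,8)')
E
```

```text
[-13.7403265    1.63388481   7.60879783] [ 0.55403083 -0.00757828  0.01126036]
dv/mm [-0.03005077 -0.32592805]
0.9867985 (np.int64(8), np.int64(8)) zero=(8,8)
```

View pics/c4.png

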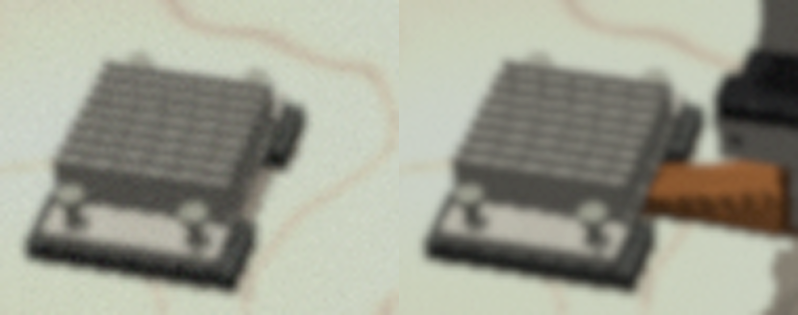

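The wedge is in the channel and touching: a steady ~13 N, with onset at TCP x ≈ 0.5503. The sink has barely moved. Its front edge is at (650,190) in the crop. I'll keep pushing.

Call:
step_arm(
  plan=[
    [[2,-0.3,0,0,0],[4,-0.6,0,0,0],[6,-0.8,0,0,0],[6,-0.8,0,0,0],[6,-0.8,0,0,0]],
  ],
)

```text
time: 6.8
tool_pos: [0.56, -0.0083, 0.0113]
ee_rot: [3.141, 0.011, -0.138]
wrist_force: [-14.2, 0.9, 8.0]
width: 0.0276
```

Call:
step_arm(
  plan=[
    [[1,-0.1,0,0,0],[3,-0.4,0,0,0],[4,-0.5,0,0,0],[4,-0.5,0,0,0]],
  ],
)

```text
time: 7.13
tool_pos: [0.5637, -0.0088, 0.0113]
ee_rot: [3.141, 0.012, -0.138]
wrist_force: [-15.3, 2.5, 8.5]
width: 0.0277
```

```bash
cat > m.py <<'E'
from h import *
import sys
n=sys.argv[1]
F=[];P=[]
for i in range(6): snap('side',n+'%d'%i); o=robot.get_obs();F.append(o['wrist_force']);P.append(o['tool_pos'])
print(np.mean(F,0),np.mean(P,0),o['ee_rot'],o['width'],o['time'])
g=lambda f:cv2.imread('pics/'+f+'.png',0).astype(np.float32)
a=np.mean([g('side0')],0);b=np.mean([g(n+'%d'%i) for i in range(6)],0);c=np.mean([g('s%d'%i) for i in range(6)],0)
for nm,(v0,v1,u0,u1) in dict(fins=(208,240,232,268),screws=(235,256,218,262),rail=(250,262,216,266)).items():
  for A in(a,c):
    W=np.eye(2,3,dtype=np.float32);T=cv2.resize(A[v0:v1,u0:u1],None,fx=4,fy=4,interpolation=3);I=cv2.resize(b[v0:v1,u0:u1],None,fx=4,fy=4,interpolation=3)
    r,W=cv2.findTransformECC(T,I,W,cv2.MOTION_TRANSLATION,(3,200,1e-6));print(nm,r,W[:,2]/4)
cv2.imwrite('pics/c_'+n+'.png',cv2.convertScaleAbs(cv2.resize(b[190:275,205:335],None,fx=6,fy=6,interpolation=3),alpha=1.3))
E
python3 m.py u
```

```text
[-14.83965084   2.10557845   7.96393472] [ 0.56371241 -0.00875996  0.01125338] [ 3.14141508  0.01188631 -0.13784996] 0.027619714577489473 7.4333
fins 0.9937407890468126 [-0.15511045 -1.0079565 ]
fins 0.9920224110875395 [-0.37962353 -0.87950665]
screws 0.980473006586125 [ 0.04888076 -0.83768946]
screws 0.9899098888458442 [ 0.03897286 -0.69355804]
rail 0.9741788626589738 [ 0.00186482 -0.33398205]
rail 0.9899189780971941 [ 0.01999502 -0.2509706 ]
```

View pics/c_u.png

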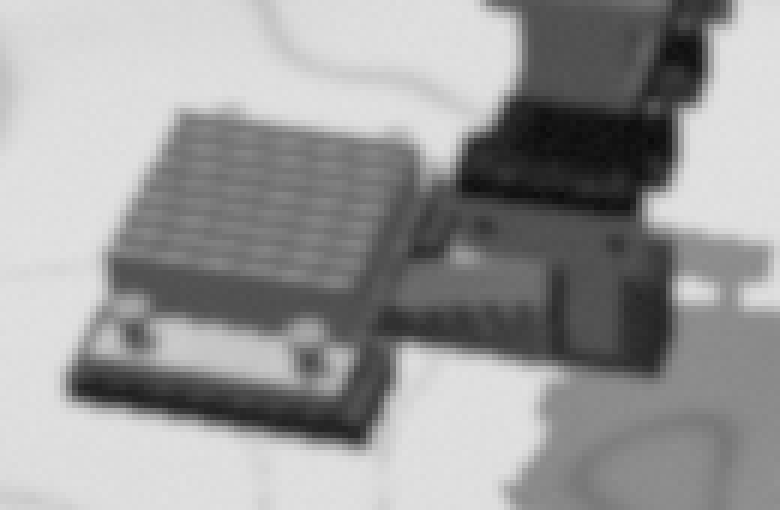

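The fins have risen about 1.0 px, or roughly 3 mm, which agrees with 3.4 mm from the travel. The wedge is flat and still squarely in the jaws. A little further is needed.

Call:
step_arm(
  plan=[
    [[1,-0.1,0,0,0],[2.5,-0.3,0,0,0],[2.5,-0.3,0,0,0],[2.5,-0.3,0,0,0],[2.5,-0.3,0,0,0]],
  ],
)

```text
time: 7.85
tool_pos: [0.5663, -0.0091, 0.0113]
ee_rot: [3.141, 0.012, -0.138]
wrist_force: [-14.6, 2.1, 8.0]
width: 0.0279
```

```bash
python3 m.py v; python3 - <<'E'
from h import *
snap('top','t3');t=cv2.imread('pics/t3.png')
w=snap('wrist','w3')
E
```

```text
[-14.20874318   1.73436815   7.96951999] [ 0.56626699 -0.00906764  0.01124806] [ 3.14139046  0.0117735  -0.13779133] 0.02769099401912369 8.15
fins 0.9849039847508565 [ 0.12681277 -1.1493974 ]
fins 0.9877705011941832 [-0.07728706 -1.0115561 ]
screws 0.980834626532198 [ 0.0102559  -0.97437286]
screws 0.9803277050280885 [-0.01220559 -0.82917386]
rail 0.9762962783831921 [-0.00057969 -0.41064888]
rail 0.9772992555981698 [ 0.03427147 -0.32359582]
```

View pics/w3.png

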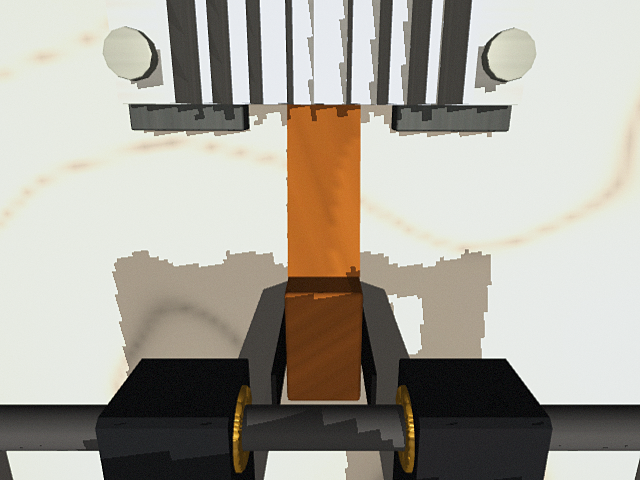

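View pics/t3.png

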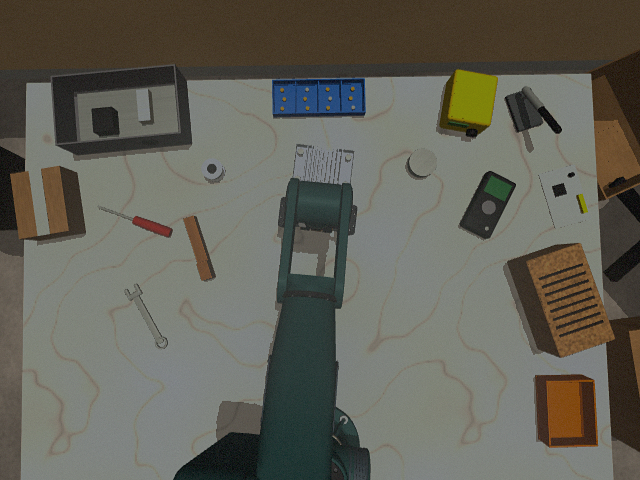

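```bash
python3 - <<'E'
from h import *
m=[.5663,-.0091];c=np.array([np.cos(-.138),np.sin(-.138)])
z=.02
for v in(103,105):
    z=.02
    for _ in range(30):
        p=ray('w3',324,v,z);s=.1425-(p[:2]-m)@c;z=.004+s/4
    print(v,p,s,'lift mm',1e3*(z-.014))
E
```

```text
103 [ 0.65161944 -0.02056705  0.01810356] 0.056414247930390626 lift mm 4.103561982597657
105 [ 0.65090166 -0.02046777  0.01828472] 0.057138861380691866 lift mm 4.284715345172966
```

```bash
python3 -c "
from h import *
print(robot.get_obs()['time'],robot.close_job())"
```

```text
the job is handed in; nothing more can be done
8.25 None
```

The job is handed in at 8.25 s. I gripped the tapered wedge, which was the right-hand one, slid it flat to the channel and pushed it in thin end first. It is still gripped, and the heat sink rests on it.

- **Lift:** three estimates put it at about 4 mm:

| Method | Lift |
|---|---|
| Travel since first contact | about 4.0 mm |
| Wrist view | 4.1–4.3 mm |
| Image shift of the fins in the side view | about 3.5 mm |

- **Side-view disagreement:** the side estimate is the coarsest, at about 0.33 px per mm. My check on the fixed rails in that view also showed a false shift of about 0.4 px.
- **Alignment and force:** the wedge sits centred in the channel and square in the jaws. The push was steady at about 14 N, with about 8 N pressing the wedge down onto the table. The tool is tilted about 0.7° nose-down. I did not confirm by picture that the wedge underside is fully flat at the end.
- **Other items:** the last top view shows the block, spool, tin, meter and hand tools where they were.

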